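# Switch on the polishing spindle at its guarded toggle

## Task

Switch the polishing spindle on at the switch box with the hinged see-through guard: with a fingertip under the guard's front lip swing the guard up and back, push the toggle beneath fully over towards the hinge with a fingertip while the guard is up, then tip the guard forward again so that it drops shut over the toggle. Work gently and pinch nothing; do not press the stop button on the other box, and leave the loose tools and parts where they lie.

Things in the scene. Friction and masses are not known exactly. Their poses are not given: they have to be found in the camera images.
- switch_box: grey switch box bolted to the bench, 120 (x) x 100 (y) x 60 mm tall with a dark steel top plate and a short black cable gland on its rear face and a clear guard on top; origin at the centre of its underside, z up, x pointing from the guard's lip (front, towards the robot, though turned up to 0.3 rad) to the guard's hinge (rear). Takes no more than 30 N from the robot, guard and toggle included
- guard (a joint): guard angle, rad: 0 shut, grows as the lip swings up and back about the hinge, stop at 1.55. The guard is a hood, 75 mm wide, 69 mm clear between its two side cheeks, with an aluminium frame and a clear window; front open. About 0.5 N at the lip lifts it; no spring: let go below 0.9 rad it falls shut, above 1.2 rad it falls back and stays leaning on its stop; at 1.55 the lip edge is 28 mm behind the hinge and 143 mm above the bench
- guard_lip (a point): middle of the lip's lower front edge; guard shut: box frame (-38, 0, 94) mm; moves with the guard. The guard's level 3 mm top sheet runs 78 mm from hinge line to lip edge, its underside 34 mm above the box top; the last 28 mm is a free tongue 36 mm wide, the lip; behind it the hood is 75 mm wide, its cheeks ending 34 mm from the edge
- guard_hinge (a point): middle of the guard's hinge axis, which runs along the box's y; box frame (40, 0, 64) mm
- toggle (a joint): toggle angle, rad: about 0 off (leans 0.35 towards the lip), 0.7 on (leans 0.35 towards the hinge); stiff: it stays where it is left, needs about 2 N at the tip and must be pushed right to its stop
- toggle_tip (a point): centre of the 13 mm ball at the end of the 8 mm thick steel toggle, 24 mm from its pivot; the pivot is at box frame (4, 0, 60) mm; the ball is at (-4, 0, 82) off and (12, 0, 82) on
- stop_box: second grey box bolted to the bench, without guard, 90 x 80 x 50 mm, with a black push button on top (whole about 80 mm tall); origin at the centre of its underside; it stands in the place to the left or to the right, the switch box in the other
- stop_button (a joint): travel of the stop button, m: 0 up, 0.006 pressed; leave it alone
- wrench: loose open-ended steel spanner, 130 mm long, lying flat; origin under its middle; leave it alone
- bushing: loose steel tube, 40 mm across, 35 mm tall, standing; origin at the centre of its underside; leave it alone
- blank: loose stepped steel turning, 36 mm across, 50 mm tall, standing; origin at the centre of its underside; leave it alone
- screwdriver: loose screwdriver, 190 mm long, lying flat; origin under its middle; leave it alone
- oiler: loose small plastic bottle, 48 mm across, 90 mm tall, standing; origin at the centre of its underside; leave it alone
- wheel: loose grey felt polishing wheel, a disc 90 mm across, 20 mm thick, lying flat; origin at the centre of its underside; leave it alone
- vblock: loose dark steel V-block, 50 x 60 x 40 mm; origin at the centre of its underside; leave it alone

How it is judged (in metres and radians):
On the way, in this order (a step that is already met when the one before it is completed fails the run):
1. the guard is swung up by more than 0.6 rad with the toggle still off (value of joint guard above 0.6 rad and value of joint toggle below 0.2 rad), for 0.2 s.
2. the toggle is pushed over (above 0.55 rad) while the guard is up (above 0.3 rad) (value of joint toggle above 0.55 rad and value of joint guard above 0.3 rad), for 0.1 s.
At the end, for the whole second after the job is handed in: the toggle is fully over towards the hinge (above 0.55 of 0.7 rad), the guard has dropped shut over it (below 0.05 rad) and is at rest, the stop button is up (pressed less than 3 mm), and every loose thing is within 20 mm of where it lay (value of joint toggle above 0.55 rad and value of joint guard between -0.05 and 0.05 rad and velocity of joint guard between -0.05 and 0.05 rad/s and value of joint stop_button below 0.003 m and distance of each of wrench, bushing, blank, screwdriver, oiler, wheel, vblock from where it was at the start of the episode below 0.02 m); the robot touches nothing.
It fails at once if the toggle is pushed over with the guard shut (value of joint toggle between 0.35 and 0.5 rad and value of joint guard below 0.08 rad).
It fails at once if the switch box, guard or toggle is pushed or pinched with more than 30 N (contact force between any of the fingers, the arm and switch_box above 30 N).
It fails at once if the stop button is pressed by more than 3 mm (value of joint stop_button above 0.003 m).
It fails at once if a loose tool or part is lifted, carried or shifted by more than 20 mm (distance of any of wrench, bushing, blank, screwdriver, oiler, wheel, vblock from where it was at the start of the episode above 0.02 m).
It also fails if it takes over 58 s, if anything falls off the work surface, if the arm or the gripper's body presses on something with over 40 N, if the wrist force passes 120 N, or if a joint passes its speed limit or range.

## Robot

A 6-joint arm with a two-finger parallel gripper is mounted at the origin on the work surface. World frame = base frame: x ahead of the robot, y to its left, z up, the work surface at z = 0. Lengths are in m, angles in degrees, forces in N, time in s.
With the tool pointing down it reaches from about 0.3 to 0.75 m from the base axis. Payload 8.5 kg.
Tool frame: the origin (TCP) lies between the finger pads; the fingertips stand env.finger_overhang ahead of it and the grasp point (between the pads) lies 2 mm behind it (env.finger_overhang is the distance from the TCP to the fingertips, in m); z points along the fingers, y is the line along which they close (so a half turn about z gives the same grasp; the last joint's range is limited). The gripper opens to 85 mm and grips with 20 to 120 N. Pads are 22 mm wide; open, the fingers measure 114 mm over their backs; the gripper's body (76 mm by 85 mm) begins 54 mm behind the grasp point. The pads swing forward as they close: fully open they stand 13 mm farther back than shut.
Start: joints at [-88.195, 21.807, 74.336, -0, 83.858, -12.336], TCP at [0.134, -0.533, 0.248] pointing down, gripper open.
Joint ranges: [-178.18, 178.18], [-50.72, 133.34], [12.68, 142.11], [-81.47, 261.47], [9.98, 163.14], [-165.26, 165.26]. Speed limits (degrees/s): [136.94, 136.94, 180, 180, 180, 180].

## Interface

Orientations are given as a 3x3 rotation matrix whose columns are the frame's x, y, z axes.
In Python, from rig import env gives the robot as it stands. The module is installed in compiled form; this text tells all that it offers.
- The arm moves only by the tool jog_arm, never from a script. Its arguments are lists of equal length, an entry for each row: "hand": the finger opening in m, from 0 to 0.0854; "travel": the shift along the world's x, y, z in m, a list of three; "yaw": the turn about the world's z in rad. A call has exactly 5 rows; each row shifts and turns the commanded pose from where the row before left it; what a row does not reach is not made up. A row lasts 1/8 s, in which the tool goes at most 62.5 mm and 10.7 degrees, less where a joint would pass 70% of its speed; a pose out of reach is approached as far as the arm can. A call is refused whole if a number of a shift passes 0.0625 or a number of a turn 0.188, either way. A call with a gripper value outside its range is refused whole. The fingers move at their own pace and stop on an object; "grip_force" is the grip in N (left out, the last holds). Time passes only in rows, so rows that do not move let the fingers close, or fill a call up. It gives the time, the measured TCP pose, the force, the opening and the grip force at its end, in the units of the state.
- env.observe(): the state, without advancing time (a new reading comes with each control period).
- env.get_image(name): name is "scene" or "top" or "wrist"; returns the picture (400x640x3 uint8, red, green, blue); there is no depth.
- env.calibration(name): a dict with "fx", "fy", "cx", "cy" (pixels), "position" and "rotation" of the camera in the world; the wrist camera has in their place "hand_eye" (4x4, takes a point from camera to tool coordinates, whose origin is the TCP and whose axes are the flange's). Camera axes: x right, y down, z forward; pixel columns grow to the right and rows downward; lengths in m; the calibration is good to about 2 mm. A picture is of the moment at which its call begins: read the wrist's pose just before it. calibration takes no time and is no camera call.
- env.close_job(): hands the job in; it is judged then, once.
The state is a dict: "time_s": time; "q": joint angles; "qvel": joint speeds; "joint_efforts": joint torques, N m; "position": TCP position; "tool_rot": TCP orientation; "ft_force": force on the tool from outside, world axes, zero at the start; "wrist_torque": the same for the moment, N m; "grip_width": finger opening in m; "gripper_force": force on a finger pad.
Only numpy, scipy, OpenCV 4.12 (cv2) and the standard library are available. Lean on these libraries where they do the work, as an engineer would, in place of code of your own. Each camera call takes 0.05 s, during which the arm holds its last target. There are 200 camera calls.

## Working session

There is one attempt and no reset: what is moved stays moved. The work goes in short steps, Python scripts to look and compute and a tool call to move; the robot and the scene stay as the last step left them, time stands still between calls to the robot, and variables do not carry over. Pictures are saved under pics/ and viewed, at most 10 in all, crops included, and the job is handed in when it is done.

Besides the shell and the picture viewer there is one more tool, called after "Emit:" as name(argument=value, ...) on one line, values as JSON. jog_arm: Moves the arm, as the interface text tells. Its arguments: {"type":"object","properties":{"hand":{"type":"array"},"travel":{"type":"array"},"yaw":{"type":"array"},"grip_force":{"type":"number"}},"required":["hand","travel","yaw"]}

```bash
mkdir -p pics
python3 - <<'E'
from rig import env
import cv2
for n in("top","scene"):
    cv2.imwrite(f"pics/{n}0.png",env.get_image(n)[:,:,::-1]); print(env.calibration(n))
s=env.observe();print(s["time_s"],s["position"],s["tool_rot"],s["ft_force"],s["grip_width"],env.finger_overhang,env.calibration("wrist"))
E
```

```text
{'fx': 440.3452301710879, 'fy': 440.3452301710879, 'cx': 319.2059607799398, 'cy': 204.8213597783281, 'position': array([0.40454969, 0.00662144, 1.21449572]), 'rotation': array([[-0.0139469 , -0.99226865,  0.12332241],
       [-0.99973444,  0.01157533, -0.01992633],
       [ 0.01834477, -0.12356757, -0.99216658]])}
{'fx': 443.55064878282735, 'fy': 443.55064878282735, 'cx': 321.5987815458864, 'cy': 202.38325973236928, 'position': array([1.15567276, 0.65443009, 0.68545603]), 'rotation': array([[-0.7209673 ,  0.3782401 , -0.58063808],
       [ 0.69293662,  0.38539207, -0.60935359],
       [-0.00670865, -0.8416694 , -0.53995149]])}
0.1 [ 0.13434299 -0.5330977   0.24776513] [[ 9.69696484e-01  2.44312763e-01 -5.50462811e-05]
 [ 2.44312622e-01 -9.69695626e-01  1.31728285e-03]
 [ 2.68450876e-04 -1.29081305e-03 -9.99999131e-01]] [ 0.31593276 -0.42815298  1.34396898] 0.08542355220566936 0.017 {'fx': 334.1483848317172, 'fy': 334.1483848317172, 'cx': 323.56857925897395, 'cy': 204.65856005906306, 'hand_eye': array([[-5.53166996e-04, -9.47013291e-01, -3.21193898e-01,
         8.23053192e-02],
       [ 9.99999610e-01, -3.02688613e-04, -8.29768691e-04,
        -8.04041683e-04],
       [ 6.88580244e-04, -3.21194232e-01,  9.47013089e-01,
        -1.26284842e-01],
       [ 0.00000000e+00,  0.00000000e+00,  0.00000000e+00,
         1.00000000e+00]])}
```

View pics/top0.png

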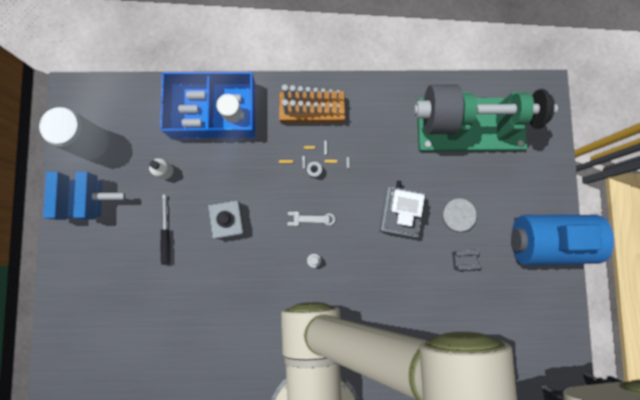

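View pics/scene0.png

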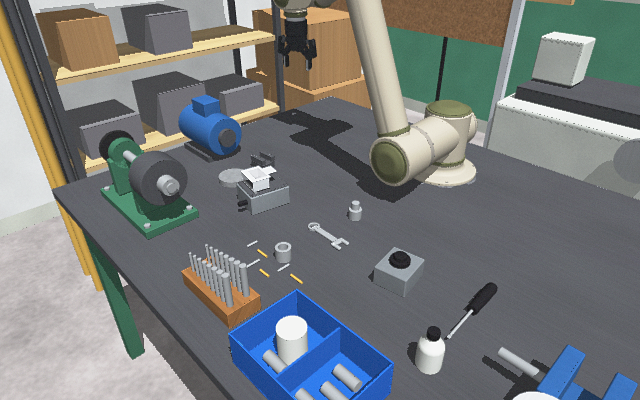

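The switch box is at about (403,213) in the top view, with its gland at the rear (399,184). The stop box is at (225,219), the wheel at (460,215) and the V-block at (467,260). I'll enlarge the switch box in both views.

Run:
```python
import cv2,numpy as np
a=cv2.imread("pics/top0.png")[175:245,370:440];b=cv2.imread("pics/scene0.png")[155:225,225:295]
c=lambda i:cv2.resize(i,(400,400),interpolation=cv2.INTER_CUBIC)
o=np.hstack([c(a),c(b)])
for k in range(0,70,10):
    p=int(k*400/70);cv2.line(o,(0,p),(6,p),(0,0,255));
    for off in(0,400):cv2.line(o,(off+p,0),(off+p,6),(0,0,255))
cv2.imwrite("pics/crop0.png",o)
```

```text
(no output)
```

View pics/crop0.png

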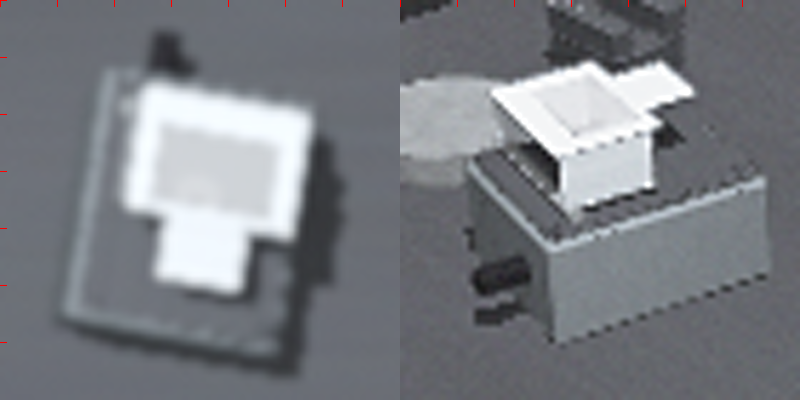

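```bash
cat > fit.py <<'E'
import numpy as np
from rig import env
def proj(n,P):
    c=env.calibration(n);d=(np.asarray(P)-c["position"])@c["rotation"]
    return np.c_[c["fx"]*d[:,0]/d[:,2]+c["cx"],c["fy"]*d[:,1]/d[:,2]+c["cy"]]
def b2w(p,P):
    c,s=np.cos(p[2]),np.sin(p[2]);P=np.asarray(P)/1000.
    return P@np.array([[c,s,0],[-s,c,0],[0,0,1]])+[p[0],p[1],0]
E
python3 - <<'E'
from fit import *
from scipy.optimize import least_squares
k=70/400
T=[((-38,18,97),(152,278)),((-38,-18,97),(240,292)),((-10,37.5,97),(122,208)),((-10,-37.5,97),(292,240)),((40,37.5,97),(145,82)),((40,-37.5,97),(312,112))]
S=[((-38,-18,97),(262,62)),((-38,18,97),(292,95)),((40,-37.5,97),(90,92)),((40,37.5,97),(165,150)),((60,50,60),(150,245)),((-60,50,60),(367,180)),((60,50,0),(156,345)),((-60,50,0),(368,275)),((60,-50,60),(70,165))]
f=lambda L,o:(np.array([a for a,_ in L]),np.array([b for _,b in L])*k+o)
tb,tp=f(T,[370,175]);sb,sp=f(S,[225,155])
def res(p,w=(1,1)):
    return np.r_[w[0]*(proj("top",b2w(p,tb))-tp).ravel(),w[1]*(proj("scene",b2w(p,sb))-sp).ravel()]
for w in((1,1),(1,0),(0,1)):
    r=least_squares(res,[.4,-.2,-.1],args=(w,));print(w,r.x.round(4),r.fun.round(1).reshape(-1,2).tolist())
    print(b2w(r.x,[(-38,0,94),(40,0,64),(-4,0,82)]).round(4).tolist())
def pt(n,u,v,z):
    c=env.calibration(n);d=c["rotation"]@[(u-c["cx"])/c["fx"],(v-c["cy"])/c["fy"],1];return (c["position"]+d*(z-c["position"][2])/d[2]).round(3)
for n,u,v,z in(("wheel",460,215,.02),("vblock",467,260,.04),("wrenchR",333,219,0),("blank",315,261,.05),("bush",315,170,.035)):print(n,pt("top",u,v,z))
E
```

```text
(1, 1) [ 0.5314 -0.2404 -0.1985] [[0.9, -1.9], [-0.6, -1.8], [0.4, -1.8], [-0.5, -2.0], [-0.4, 1.3], [-1.0, 1.4], [0.0, -0.6], [0.7, -1.3], [1.8, -1.4], [0.3, -0.3], [-0.7, -0.8], [0.7, -1.9], [0.3, 0.2], [1.5, -0.4], [-1.7, -2.5]]
[[0.4941, -0.2329, 0.094], [0.5706, -0.2482, 0.064], [0.5274, -0.2396, 0.082]]
(1, 0) [ 0.5292 -0.2408 -0.1997] [[1.1, -1.1], [-0.4, -1.0], [0.6, -1.0], [-0.3, -1.2], [-0.2, 2.1], [-0.8, 2.2], [0.0, -0.0], [0.0, -0.0], [0.0, -0.0], [0.0, -0.0], [-0.0, -0.0], [0.0, -0.0], [0.0, -0.0], [0.0, -0.0], [-0.0, -0.0]]
[[0.492, -0.2333, 0.094], [0.5685, -0.2487, 0.064], [0.5253, -0.24, 0.082]]
(0, 1) [ 0.5352 -0.2371 -0.1886] [[-0.0, -0.0], [-0.0, -0.0], [-0.0, -0.0], [-0.0, -0.0], [-0.0, -0.0], [-0.0, -0.0], [-0.5, 0.2], [0.3, -0.5], [1.3, -0.4], [0.0, 0.7], [-0.9, 0.2], [0.5, -1.1], [0.1, 1.3], [1.3, 0.4], [-2.2, -1.5]]
[[0.4979, -0.23, 0.094], [0.5745, -0.2446, 0.064], [0.5313, -0.2363, 0.082]]
wheel [ 0.52  -0.403  0.02 ]
vblock [ 0.398 -0.409  0.04 ]
wrenchR [ 0.515 -0.055  0.   ]
blank [ 0.401 -0.004  0.05 ]
bush [ 0.647 -0.007  0.035]
```

The fit puts the switch box origin near (0.531, −0.240) with yaw about −0.195. The two views disagree by a few mm, so I'll move in front of the lip at a safe height with the fingers shut and check with the wrist camera.

Emit:
jog_arm(hand=[0, 0, 0, 0, 0], travel=[[0.04, 0.038, 0], [0.04, 0.038, 0], [0.04, 0.038, 0], [0.04, 0.038, 0], [0.04, 0.038, 0]], yaw=[-0.055, -0.055, -0.055, -0.055, -0.055], grip_force=20)

```text
time_s: 0.72
position: [0.3354, -0.3418, 0.2482]
tool_rot: [[1.0, -0.03, -0.0], [-0.03, -1.0, 0.0], [-0.0, -0.0, -1.0]]
ft_force: [-0.3, -0.4, 0.3]
grip_width: 0.0003
gripper_force: 0.0
```

Emit:
jog_arm(hand=[0, 0, 0, 0, 0], travel=[[0.04, 0.038, 0], [0.04, 0.038, 0], [0.04, 0.04, 0], [0, 0, 0], [0, 0, 0]], yaw=[-0.055, -0.055, -0.055, 0, 0])

```text
time_s: 1.35
position: [0.4541, -0.2274, 0.2481]
tool_rot: [[0.982, -0.191, -0.001], [-0.191, -0.982, 0.0], [-0.001, -0.0, -1.0]]
ft_force: [-0.3, 0.1, 0.1]
grip_width: 0.0003
gripper_force: 0.0
```

```bash
cat >> fit.py <<'E'
def wcam(s):
    H=env.calibration("wrist")["hand_eye"];R=s["tool_rot"];return R@H[:3,:3],R@H[:3,3]+s["position"]
E
python3 - <<'E'
from fit import *;import cv2,pickle
s=env.observe();im=env.get_image("wrist");pickle.dump(s,open("s1.pkl","wb"))
cv2.imwrite("pics/w1.png",im[:,:,::-1]);print(s["time_s"],s["position"],np.arctan2(s["tool_rot"][1,0],s["tool_rot"][0,0]),s["grip_width"],s["ft_force"])
E
```

```text
1.35 [ 0.45411728 -0.22741478  0.24805169] -0.1924938340351823 0.000325739974210767 [-0.31489995  0.1078318   0.09154377]
```

View pics/w1.png

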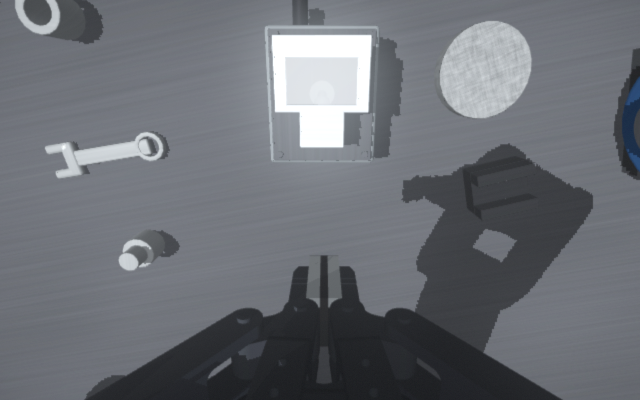

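The wrist view shows the lip's front corners at (299,147) and (344,147). The hood runs (273,35)–(374,35) at the rear and (275,112)–(369,112) at its shoulder. The box top edge is at (270,161), (374,161), (379,27) and (265,27). The fingers are shut and facing the box squarely.

Run:
```python
from fit import *;import pickle
from scipy.optimize import least_squares
s=pickle.load(open("s1.pkl","rb"));R,t=wcam(s);c=env.calibration("wrist")
L=[((-38,18,97),(299,147)),((-38,-18,97),(344,147)),((-10,37.5,97),(275,112)),((-10,-37.5,97),(369,112)),((40,37.5,97),(273,35)),((40,-37.5,97),(374,35)),((-60,50,60),(269,161)),((-60,-50,60),(374,161)),((60,50,60),(265,27)),((60,-50,60),(379,27))]
B=np.array([a for a,_ in L]);P=np.array([b for _,b in L])
def res(p):
    d=(b2w(p,B)-t)@R
    return (np.c_[c["fx"]*d[:,0]/d[:,2]+c["cx"],c["fy"]*d[:,1]/d[:,2]+c["cy"]]-P).ravel()
r=least_squares(res,[.53,-.24,-.19]);print(r.x,r.fun.round(1).reshape(-1,2).tolist())
p=r.x
print("lip",b2w(p,[(-38,0,94)]),"tcp in box",[(s["position"][:2]-p[:2])@[np.cos(p[2]),np.sin(p[2])],(s["position"][:2]-p[:2])@[-np.sin(p[2]),np.cos(p[2])]])
for h in (2,8,3):
  for i in(0,):pass
d=R@[0,0,0] 
for n,(u,v) in {"lipmid z94..97":(321.5,147)}.items():
  for z in(.094,.097):
    d=R@[(u-c["cx"])/c["fx"],(v-c["cy"])/c["fy"],1];print(n,z,t+d*(z-t[2])/d[2])
```

```text
[ 0.53035521 -0.24032234 -0.19868496] [[1.1, -1.5], [-0.4, -1.2], [0.1, -1.8], [-0.1, -1.2], [-0.6, 6.2], [-1.8, 6.8], [0.5, 1.5], [0.4, 2.1], [-2.2, -6.1], [3.3, -5.3]]
lip [[ 0.49310279 -0.23282189  0.094     ]] tcp in box [np.float64(-0.07728580720980613), np.float64(-0.002394233847098537)]
lipmid z94..97 0.094 [ 0.49158998 -0.23218669  0.094     ]
lipmid z94..97 0.097 [ 0.49205237 -0.23229701  0.097     ]
```

The lip edge is at about (0.492, −0.2325). The fingers' front face is about 27 mm short of it, so I'll descend with the tip below lip height and then advance.

Emit:
jog_arm(hand=[0, 0, 0, 0, 0], travel=[[0, 0.002, -0.05], [0, 0, -0.05], [0, 0, -0.04], [0, 0, -0.018], [0, 0, 0]], yaw=[-0.005, 0, 0, 0, 0])

```text
time_s: 2.02
position: [0.4533, -0.2261, 0.0894]
tool_rot: [[0.98, -0.199, -0.002], [-0.199, -0.98, 0.002], [-0.002, -0.001, -1.0]]
ft_force: [1.0, 0.0, 1.1]
grip_width: -0.0001
gripper_force: 0.0
```

Emit:
jog_arm(hand=[0, 0, 0, 0, 0], travel=[[0.01, -0.002, 0], [0.005, -0.001, 0], [0.004, -0.001, 0], [0.002, 0, 0], [0, 0, 0]], yaw=[0, 0, 0, 0, 0])

```text
time_s: 2.65
position: [0.4754, -0.2292, 0.0904]
tool_rot: [[0.98, -0.197, 0.0], [-0.197, -0.98, 0.0], [0.0, -0.0, -1.0]]
ft_force: [-0.5, -1.0, 0.1]
grip_width: 0.0001
gripper_force: 0.0
```

Run:
```python
from fit import *;import cv2
s=env.observe();im=env.get_image("wrist");sc=env.get_image("scene")
print(s["time_s"],s["position"],s["ft_force"])
a=cv2.resize(im[0:260,210:440],(400,452),interpolation=cv2.INTER_CUBIC);b=cv2.resize(sc[100:220,215:320],(395,452),interpolation=cv2.INTER_CUBIC)
cv2.imwrite("pics/w2.png",np.hstack([a,b])[:,:,::-1])
```

```text
2.65 [ 0.47543565 -0.22921869  0.09036169] [-0.48506871 -1.02222251  0.06793152]
```

View pics/w2.png

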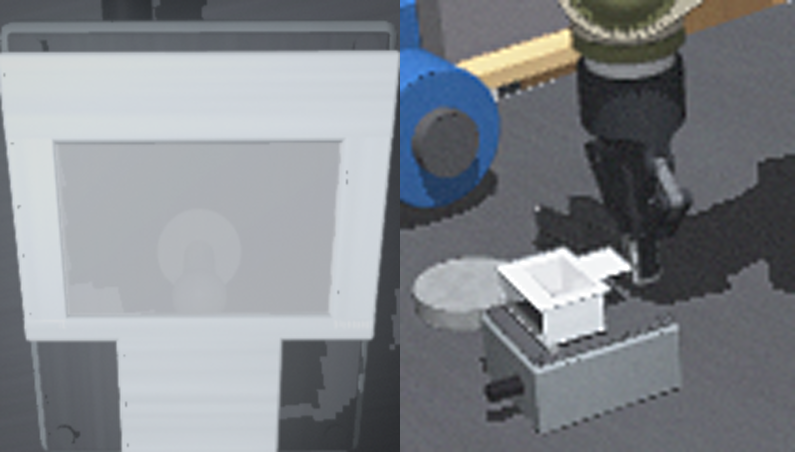

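The fingertip is about 6 mm in front of the tongue, centred and below lip level. I'll bring the fingertip to the lip edge and follow the lip's arc upward.

Emit:
jog_arm(hand=[0, 0, 0, 0, 0], travel=[[0.005, -0.001, 0], [0.0035, -0.0007, 0.008], [0.004, -0.0008, 0.008], [0.004, -0.0008, 0.008], [0, 0, 0]], yaw=[0, 0, 0, 0, 0])

```text
time_s: 3.38
position: [0.4923, -0.2328, 0.1151]
tool_rot: [[0.98, -0.197, 0.001], [-0.197, -0.98, -0.001], [0.001, 0.001, -1.0]]
ft_force: [-0.7, -0.4, -0.1]
grip_width: -0.0002
gripper_force: 0.4
```

Run:
```python
from fit import *;import cv2
s=env.observe();im=env.get_image("wrist");sc=env.get_image("scene")
print(s["time_s"],s["position"],s["ft_force"])
a=cv2.resize(im[0:260,210:440],(400,452),interpolation=cv2.INTER_CUBIC);b=cv2.resize(sc[100:220,215:320],(395,452),interpolation=cv2.INTER_CUBIC)
cv2.imwrite("pics/w3.png",np.hstack([a,b])[:,:,::-1])
```

```text
3.375 [ 0.49228235 -0.23282981  0.11513125] [-0.67749515 -0.44897267 -0.11880811]
```

View pics/w3.png

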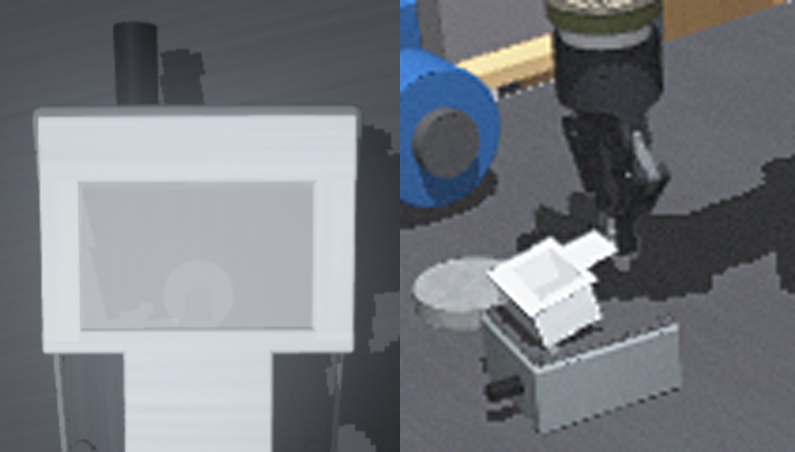

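The guard is opening: the lip is up about 0.28 rad and the force is negligible. I'll continue along the arc.

Emit:
jog_arm(hand=[0, 0, 0, 0, 0], travel=[[0.0055, -0.0011, 0.007], [0.006, -0.0012, 0.0065], [0.0065, -0.0013, 0.006], [0.007, -0.0014, 0.005], [0.007, -0.0014, 0.004]], yaw=[0, 0, 0, 0, 0])

```text
time_s: 4.1
position: [0.5244, -0.2391, 0.1432]
tool_rot: [[0.98, -0.197, 0.0], [-0.197, -0.98, -0.0], [0.0, 0.0, -1.0]]
ft_force: [-0.6, -0.1, -0.2]
grip_width: -0.0004
gripper_force: 0.0
```

Emit:
jog_arm(hand=[0, 0, 0, 0, 0], travel=[[0.007, -0.0014, 0.003], [0.007, -0.0014, 0.002], [0.007, -0.0014, 0.001], [0.007, -0.0014, 0], [0.007, -0.0014, 0]], yaw=[0, 0, 0, 0, 0])

```text
time_s: 4.72
position: [0.5593, -0.2461, 0.1487]
tool_rot: [[0.98, -0.197, -0.0], [-0.197, -0.98, 0.0], [-0.0, -0.0, -1.0]]
ft_force: [0.3, -0.6, 0.2]
grip_width: -0.0004
gripper_force: 0.0
```

Emit:
jog_arm(hand=[0, 0, 0, 0, 0], travel=[[0.006, -0.0012, 0], [0.006, -0.0012, 0], [0.004, -0.0008, 0], [0, 0, 0], [0, 0, 0]], yaw=[0, 0, 0, 0, 0])

```text
time_s: 5.35
position: [0.5747, -0.2492, 0.1488]
tool_rot: [[0.98, -0.197, -0.0], [-0.197, -0.98, 0.0], [-0.0, -0.0, -1.0]]
ft_force: [-0.7, -0.1, -0.1]
grip_width: 0.0002
gripper_force: 0.0
```

Run:
```python
from fit import *;import cv2
s=env.observe();im=env.get_image("wrist");sc=env.get_image("scene")
print(s["time_s"],s["position"],s["ft_force"])
a=cv2.resize(im[0:260,210:440],(400,452),interpolation=cv2.INTER_CUBIC);b=cv2.resize(sc[100:220,215:320],(395,452),interpolation=cv2.INTER_CUBIC)
cv2.imwrite("pics/w4.png",np.hstack([a,b])[:,:,::-1])
```

```text
5.35 [ 0.57472267 -0.2491889   0.14881728] [-0.67709685 -0.10077504 -0.09936154]
```

View pics/w4.png

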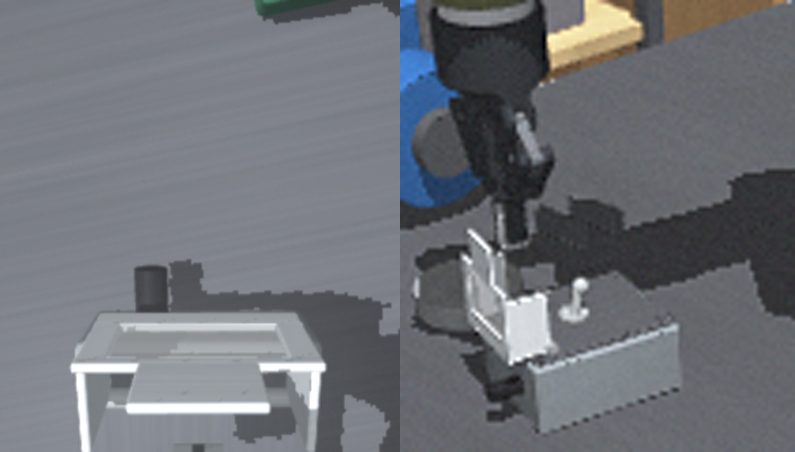

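The guard is up on its stop, about 10 mm beyond the finger, and the toggle is exposed. I'll back off over the front of the box, then descend in front of the toggle.

Emit:
jog_arm(hand=[0, 0, 0, 0, 0], travel=[[-0.025, 0.005, 0], [-0.035, 0.007, 0], [-0.027, 0.0055, 0], [0, 0, -0.01], [0, 0, -0.02]], yaw=[0, 0, 0, 0, 0])

```text
time_s: 6.08
position: [0.4886, -0.2322, 0.119]
tool_rot: [[0.98, -0.197, 0.002], [-0.197, -0.98, -0.001], [0.002, 0.001, -1.0]]
ft_force: [-0.4, 0.4, -1.1]
grip_width: -0.0002
gripper_force: 0.0
```

Emit:
jog_arm(hand=[0, 0, 0, 0, 0], travel=[[0, 0, -0.018], [0, 0, -0.01], [0, 0, 0], [0.008, -0.0016, 0], [0.004, -0.0008, 0]], yaw=[0, 0, 0, 0, 0])

```text
time_s: 6.7
position: [0.5008, -0.2345, 0.0914]
tool_rot: [[0.98, -0.197, 0.001], [-0.197, -0.98, -0.001], [0.002, 0.001, -1.0]]
ft_force: [-1.3, -1.0, -0.1]
grip_width: -0.0001
gripper_force: 0.0
```

The finger face is about 7 mm from the ball, and about 23 mm of travel takes the toggle to its stop. I'll push slowly and watch the force.

Emit:
jog_arm(hand=[0, 0, 0, 0, 0], travel=[[0.004, -0.0008, 0], [0.004, -0.0008, 0], [0.003, -0.0006, 0], [0.003, -0.0006, 0], [0.002, -0.0004, 0]], yaw=[0, 0, 0, 0, 0])

```text
time_s: 7.32
position: [0.5158, -0.2373, 0.0908]
tool_rot: [[0.98, -0.197, -0.0], [-0.197, -0.98, 0.0], [-0.0, -0.0, -1.0]]
ft_force: [-2.5, 0.1, 2.1]
grip_width: 0.0003
gripper_force: 1.4
```

Emit:
jog_arm(hand=[0, 0, 0, 0, 0], travel=[[0.001, -0.0002, 0], [0.001, -0.0002, 0], [0.001, -0.0002, 0], [0, 0, 0], [0, 0, 0]], yaw=[0, 0, 0, 0, 0])

```text
time_s: 7.95
position: [0.519, -0.238, 0.0908]
tool_rot: [[0.98, -0.197, 0.0], [-0.197, -0.98, -0.0], [0.0, 0.0, -1.0]]
ft_force: [-0.9, -0.4, 0.9]
grip_width: -0.0001
gripper_force: 0.6
```

Emit:
jog_arm(hand=[0, 0, 0, 0, 0], travel=[[0.001, -0.0002, 0], [0.001, -0.0002, 0], [0.001, -0.0002, 0], [0, 0, 0], [0, 0, 0]], yaw=[0, 0, 0, 0, 0])

```text
time_s: 8.57
position: [0.522, -0.2385, 0.0908]
tool_rot: [[0.98, -0.197, 0.0], [-0.197, -0.98, -0.0], [0.0, 0.0, -1.0]]
ft_force: [-1.0, 0.2, 0.1]
grip_width: -0.0001
gripper_force: 0.5
```

Emit:
jog_arm(hand=[0, 0, 0, 0, 0], travel=[[0.0005, -0.0001, 0], [0.0005, -0.0001, 0], [0, 0, 0], [0, 0, 0], [0, 0, 0]], yaw=[0, 0, 0, 0, 0])

```text
time_s: 9.2
position: [0.5229, -0.2387, 0.0908]
tool_rot: [[0.98, -0.197, 0.0], [-0.197, -0.98, -0.0], [0.0, 0.0, -1.0]]
ft_force: [-0.9, 0.8, 1.2]
grip_width: -0.0001
gripper_force: 0.8
```

Emit:
jog_arm(hand=[0, 0, 0, 0, 0], travel=[[0.0005, -0.0001, 0], [0, 0, 0], [0.0005, -0.0001, 0], [0, 0, 0], [0, 0, 0]], yaw=[0, 0, 0, 0, 0])

```text
time_s: 9.82
position: [0.5239, -0.2389, 0.0908]
tool_rot: [[0.98, -0.197, 0.0], [-0.197, -0.98, -0.0], [0.0, 0.0, -1.0]]
ft_force: [-2.1, 1.2, 0.8]
grip_width: -0.0003
gripper_force: 0.8
```

Emit:
jog_arm(hand=[0, 0, 0, 0, 0], travel=[[0.0005, -0.0001, 0], [0, 0, 0], [0.0003, -0.0001, 0], [0, 0, 0], [0, 0, 0]], yaw=[0, 0, 0, 0, 0])

```text
time_s: 10.45
position: [0.5247, -0.2391, 0.0908]
tool_rot: [[0.98, -0.197, 0.0], [-0.197, -0.98, 0.0], [0.0, -0.0, -1.0]]
ft_force: [-1.3, -0.0, 0.6]
grip_width: 0.0001
gripper_force: 0.9
```

Emit:
jog_arm(hand=[0, 0, 0, 0, 0], travel=[[0.0005, -0.0001, 0], [0, 0, 0], [0, 0, 0], [0, 0, 0], [0, 0, 0]], yaw=[0, 0, 0, 0, 0])

```text
time_s: 11.08
position: [0.5251, -0.2392, 0.0908]
tool_rot: [[0.98, -0.197, -0.0], [-0.197, -0.98, 0.0], [-0.0, -0.0, -1.0]]
ft_force: [-2.8, 1.5, 0.4]
grip_width: -0.0002
gripper_force: 1.4
```

Emit:
jog_arm(hand=[0, 0, 0, 0, 0], travel=[[0.0005, -0.0001, 0], [0, 0, 0], [0, 0, 0], [0, 0, 0], [0, 0, 0]], yaw=[0, 0, 0, 0, 0])

```text
time_s: 11.7
position: [0.5252, -0.2392, 0.0907]
tool_rot: [[0.98, -0.197, -0.001], [-0.197, -0.98, 0.0], [-0.001, -0.0, -1.0]]
ft_force: [-5.1, 1.0, 1.0]
grip_width: 0.0002
gripper_force: 2.6
```

Emit:
jog_arm(hand=[0, 0, 0, 0, 0], travel=[[0.0005, -0.0001, 0], [0, 0, 0], [0, 0, 0], [0, 0, 0], [0, 0, 0]], yaw=[0, 0, 0, 0, 0])

```text
time_s: 12.32
position: [0.5253, -0.2392, 0.0907]
tool_rot: [[0.98, -0.197, -0.002], [-0.197, -0.98, 0.001], [-0.002, -0.0, -1.0]]
ft_force: [-7.5, 0.5, 2.8]
grip_width: -0.0001
gripper_force: 3.6
```

The force climbs with no further travel, so the toggle is at its stop. Next I'll retreat, rise, pass over the guard and go down behind it.

Emit:
jog_arm(hand=[0, 0, 0, 0, 0], travel=[[-0.01, 0.002, 0], [-0.02, 0.004, 0], [0, 0, 0.04], [0, 0, 0.05], [0.01, -0.002, 0.025]], yaw=[0, 0, 0, 0, 0])

```text
time_s: 12.95
position: [0.5065, -0.2358, 0.2088]
tool_rot: [[0.98, -0.197, 0.004], [-0.197, -0.98, -0.003], [0.005, 0.002, -1.0]]
ft_force: [-0.7, 0.1, -0.2]
grip_width: 0.0001
gripper_force: 0.0
```

Emit:
jog_arm(hand=[0, 0, 0, 0, 0], travel=[[0.038, -0.0076, 0], [0.04, -0.008, 0], [0.037, -0.0074, 0], [0, 0, 0], [0, 0, 0]], yaw=[0, 0, 0, 0, 0])

```text
time_s: 13.58
position: [0.6206, -0.2583, 0.2057]
tool_rot: [[0.98, -0.197, -0.0], [-0.197, -0.98, 0.0], [-0.0, -0.0, -1.0]]
ft_force: [0.7, 0.1, 0.5]
grip_width: 0.0001
gripper_force: 0.0
```

Run:
```python
from fit import *;import cv2
s=env.observe();im=env.get_image("wrist");sc=env.get_image("scene")
print(s["time_s"],s["position"],s["ft_force"])
a=cv2.resize(im,(480,300));b=cv2.resize(sc[70:220,200:350],(300,300),interpolation=cv2.INTER_CUBIC)
cv2.imwrite("pics/w5.png",np.hstack([a,b])[:,:,::-1])
```

```text
13.575 [ 0.62060555 -0.25830118  0.20571135] [0.69619759 0.12071087 0.54722748]
```

View pics/w5.png

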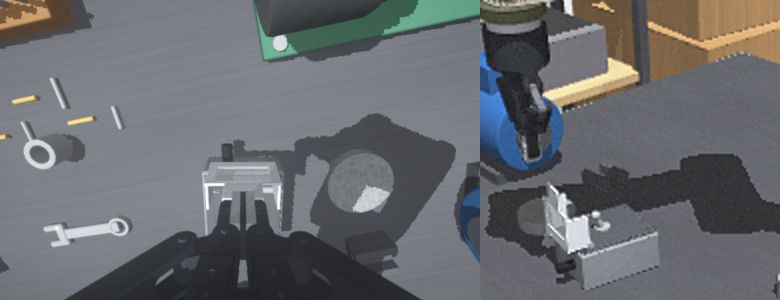

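The toggle leans towards the hinge, the guard is on its stop, and the finger is about 8 mm behind the sheet. I'll descend behind it and draw the lip forward.

Emit:
jog_arm(hand=[0, 0, 0, 0, 0], travel=[[0, 0, -0.03], [0, 0, -0.025], [0, 0, -0.01], [0, 0, 0], [0, 0, 0]], yaw=[0, 0, 0, 0, 0])

```text
time_s: 14.3
position: [0.6215, -0.2587, 0.1421]
tool_rot: [[0.98, -0.197, 0.002], [-0.197, -0.98, -0.001], [0.002, 0.001, -1.0]]
ft_force: [-0.3, 0.2, 0.4]
grip_width: -0.0004
gripper_force: 0.0
```

Emit:
jog_arm(hand=[0, 0, 0, 0, 0], travel=[[-0.004, 0.0008, 0], [-0.005, 0.001, 0], [-0.005, 0.001, 0], [-0.005, 0.001, 0], [-0.005, 0.001, 0]], yaw=[0, 0, 0, 0, 0])

```text
time_s: 14.92
position: [0.5968, -0.2536, 0.1409]
tool_rot: [[0.98, -0.197, 0.0], [-0.197, -0.98, -0.0], [0.0, 0.0, -1.0]]
ft_force: [-0.6, -0.1, 0.5]
grip_width: -0.0
gripper_force: 0.2
```

Emit:
jog_arm(hand=[0, 0, 0, 0, 0], travel=[[-0.005, 0.001, 0], [-0.005, 0.001, 0], [-0.005, 0.001, 0], [-0.005, 0.001, 0], [-0.005, 0.001, 0]], yaw=[0, 0, 0, 0, 0])

```text
time_s: 15.55
position: [0.5718, -0.2485, 0.1408]
tool_rot: [[0.98, -0.197, -0.0], [-0.197, -0.98, 0.0], [-0.0, -0.0, -1.0]]
ft_force: [0.5, -0.1, 0.5]
grip_width: 0.0001
gripper_force: 0.0
```

Emit:
jog_arm(hand=[0, 0, 0, 0, 0], travel=[[-0.005, 0.001, 0], [-0.005, 0.001, 0], [-0.005, 0.001, 0], [0, 0, 0], [0, 0, 0]], yaw=[0, 0, 0, 0, 0])

```text
time_s: 16.18
position: [0.5572, -0.2457, 0.1409]
tool_rot: [[0.98, -0.197, 0.0], [-0.197, -0.98, -0.0], [0.0, 0.0, -1.0]]
ft_force: [0.6, 0.2, -0.2]
grip_width: 0.0003
gripper_force: 0.0
```

Run:
```python
from fit import *;import cv2
s=env.observe();im=env.get_image("wrist");sc=env.get_image("scene")
print(s["time_s"],s["position"],s["ft_force"])
a=cv2.resize(im,(480,300));b=cv2.resize(sc[70:220,200:350],(300,300),interpolation=cv2.INTER_CUBIC)
cv2.imwrite("pics/w6.png",np.hstack([a,b])[:,:,::-1])
```

```text
16.175 [ 0.55724907 -0.24566137  0.14085765] [ 0.60568853  0.23273665 -0.23148992]
```

View pics/w6.png

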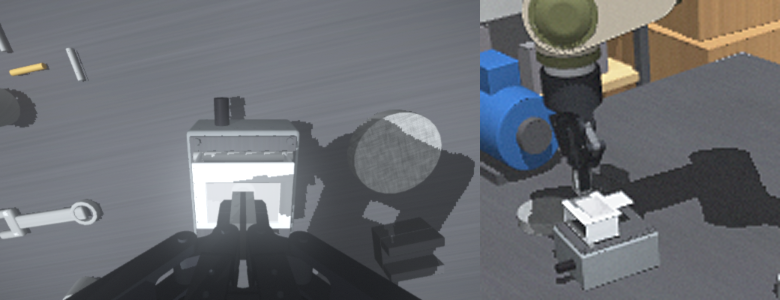

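The guard has dropped level and shut, with the fingertip well above it. I'll lift clear, let things settle and take a last look.

Emit:
jog_arm(hand=[0, 0, 0, 0, 0], travel=[[0, 0, 0.04], [-0.02, 0.004, 0.05], [-0.05, 0.01, 0.02], [-0.05, 0.01, 0], [0, 0, 0]], yaw=[0, 0, 0, 0, 0])

```text
time_s: 16.9
position: [0.4349, -0.2207, 0.2514]
tool_rot: [[0.98, -0.198, -0.0], [-0.198, -0.98, 0.0], [-0.0, -0.0, -1.0]]
ft_force: [0.4, 0.4, 0.2]
grip_width: 0.0
gripper_force: 0.0
```

Emit:
jog_arm(hand=[0, 0, 0, 0, 0], travel=[[0, 0, 0], [0, 0, 0], [0, 0, 0], [0, 0, 0], [0, 0, 0]], yaw=[0, 0, 0, 0, 0])

```text
time_s: 17.52
position: [0.4373, -0.2216, 0.2507]
tool_rot: [[0.98, -0.197, -0.0], [-0.197, -0.98, 0.0], [-0.0, -0.0, -1.0]]
ft_force: [-0.4, -0.4, 0.1]
grip_width: 0.0003
gripper_force: 0.0
```

Run:
```python
from fit import *;import cv2
s=env.observe();im=env.get_image("wrist");sc=env.get_image("scene")
print(s["time_s"],s["position"],s["ft_force"])
a=cv2.resize(im,(480,300));b=cv2.resize(sc[130:230,210:310],(300,300),interpolation=cv2.INTER_CUBIC)
cv2.imwrite("pics/w7.png",np.hstack([a,b])[:,:,::-1])
```

```text
17.525 [ 0.4372864  -0.22163193  0.25070434] [-0.41376676 -0.43595655  0.12116219]
```

View pics/w7.png

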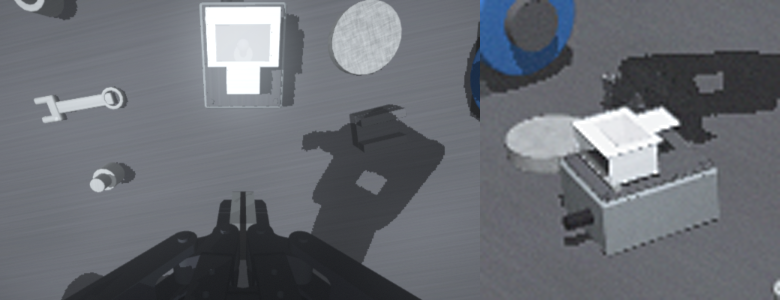

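The guard is flat and shut, with the toggle ball showing through the window, shifted towards the hinge. The loose items in view lie where they were and the arm is clear.

```bash
python3 -c "
from rig import env
print(env.close_job())"
```

```text
the job is handed in; nothing more can be done
None
```

The job is handed in at about 17.5 s: toggle pushed to its stop, guard shut over it, arm clear, and the stop box and loose parts untouched; the hand-in returned no verdict.

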